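# Start the thread and screw the lid on the leaning canister

## Task

Close the steel canister that leans in its stand: pick up the blue lid and set it square on the canister's threaded neck, turn it backwards (counter-clockwise, seen from above the lid) until the thread drops into place (unless it has dropped in at once), then screw it clockwise fully home. Let go of the lid and leave the other things on the worktop standing where they are.

Things in the scene. Friction and masses are not known exactly. Their poses are not given: they have to be found in the camera images.
- lid: Loose blue screw lid, 50 to 100 g, lying open side down. Origin: centre of its open lower edge; z up out of its top. Fluted skirt 61 mm across, 20.5 mm tall, bore 54.6 mm, 16.5 mm deep inside. Four hidden lugs inside, 90 degrees apart, 3 mm tall, lower faces 1.5 mm above the edge, inner ends on a 48 mm circle; their bearing relative to the lid's x is not given.
- lid_hub (a point): Middle of the round grip hub on top of the lid, on its axis, 31.5 mm above the lid's origin. The hub is 42 mm in diameter and reaches from 20.5 to 42.5 mm above the lid's lower edge: take the lid here. Axes as the lid's.
- canister: Steel canister, 69 mm across, clamped in the stand so that it cannot turn, its axis leaning 30 degrees from vertical. Origin: centre of its bottom; z along its axis out of the mouth. White neck 45.6 mm across, narrowing to 40 mm at the rim; shoulder 24 mm below the rim.
- canister_mouth (a point): Centre of the rim, 132 mm from the bottom, about 142 mm above the worktop; z out of the mouth along the leaning axis. Height of the lid's origin along this z: resting on top of the threads -6 to -10.7 mm; dropped into the groove -12 to -14 mm; fully home -16.5 mm.
- canister_thread (a point): On the axis, 5 mm below the rim, level with the thread beginnings. Four threads, 52.4 mm across, begin 90 degrees apart and fall 7.2 mm per 90 degrees clockwise. A rib stands on each, 60 degrees clockwise of its beginning: a lug resting before it is stopped if turned clockwise. Turned back under 85 degrees it climbs up to 4.5 mm, then drops 7 mm at the beginning.
- canister_groove (a point): On the axis, 12 mm below the rim, where the lugs lie after the drop. A lid landing beyond a rib drops in at once. Some 12 degrees farther back the lugs meet a rib. From the drop, 60 to 80 degrees clockwise draw the lid down 4 to 5 mm until its top plate stops on the rim. Turning is light if the lid is pressed lightly and the hand follows the thread up and down; past the stops the hub slips in the fingers.
- stand: Dark steel stand of the canister, fixed to the worktop: base plate 130 x 116 x 8 mm, two cheeks 103 mm tall beside the canister, 104 mm over the pivot knobs. Origin: under the pivot, on the worktop. The canister leans towards the stand's -x, roughly towards the robot, on a bearing that varies.
- flour_shaker: steel flour shaker, 69 mm diameter, 106 mm tall, a bystander. Origin: centre of its underside.
- dessert_cup_a: small cream-coloured dessert cup, 59 mm diameter, 43 mm tall, a bystander. Origin: centre of its underside.
- dessert_cup_b: small cream-coloured dessert cup, 59 mm diameter, 45 mm tall, a bystander. Origin: centre of its underside.
- masking_tape: roll of tan tape lying flat, 82 mm diameter, 24 mm tall, a bystander. Origin: centre of its underside.
- ring_cutter: thin steel ring cutter, 55 mm diameter, 31 mm tall, a bystander. Origin: centre of its underside.
Things that resemble listed ones, but are neither listed nor needed, are in the scene too. Of the things that look like the lid, take the one that is farthest from the robot's base at the start.

How it is judged (in metres and radians):
On the way, in this order (a step that is already met when the one before it is completed fails the run):
1. the lid is set square over the canister's neck, with the rim at least 4 mm inside it (x of lid in the frame of canister_mouth between -0.003 and 0.003 m and y of lid in the frame of canister_mouth between -0.003 and 0.003 m and angle between the z axis of lid and the z axis of canister, either way round below 0.15 rad and z of lid in the frame of canister_mouth between -0.019 and -0.004 m).
2. the lid has dropped into the thread: its lower edge is more than 11.4 mm below the rim (x of lid in the frame of canister_mouth between -0.003 and 0.003 m and y of lid in the frame of canister_mouth between -0.003 and 0.003 m and angle between the z axis of lid and the z axis of canister, either way round below 0.1 rad and z of lid in the frame of canister_mouth between -0.019 and -0.0114 m), for 0.1 s.
At the end, for the whole second after the job is handed in: The lid is screwed fully home and released: square on the canister (within 2 mm of its axis and 0.05 rad), its lower edge at least 15.7 mm below the rim (fully home is 16.5 mm) and at rest (x of lid in the frame of canister_mouth between -0.002 and 0.002 m and y of lid in the frame of canister_mouth between -0.002 and 0.002 m and angle between the z axis of lid and the z axis of canister, either way round below 0.05 rad and z of lid in the frame of canister_mouth between -0.019 and -0.0157 m and linear speed of lid below 0.01 m/s and angular speed of lid below 0.1 rad/s); the robot touches nothing.
It fails at once if the flour shaker is moved by more than 25 mm or tipped (distance of flour_shaker from where it was at the start of the episode above 0.025 m or angle between flour_shaker's own z axis and vertical above 0.4 rad).
It fails at once if the dessert cup a is moved by more than 25 mm or tipped (distance of dessert_cup_a from where it was at the start of the episode above 0.025 m or angle between dessert_cup_a's own z axis and vertical above 0.4 rad).
It fails at once if the dessert cup b is moved by more than 25 mm or tipped (distance of dessert_cup_b from where it was at the start of the episode above 0.025 m or angle between dessert_cup_b's own z axis and vertical above 0.4 rad).
It fails at once if the masking tape is moved by more than 25 mm or tipped (distance of masking_tape from where it was at the start of the episode above 0.025 m or angle between masking_tape's own z axis and vertical above 0.4 rad).
It fails at once if the ring cutter is moved by more than 25 mm or tipped (distance of ring_cutter from where it was at the start of the episode above 0.025 m or angle between ring_cutter's own z axis and vertical above 0.4 rad).
It also fails if it takes over 54 s, if anything falls off the work surface, if the arm or the gripper's body presses on something with over 40 N, if the wrist force passes 120 N, or if a joint passes its speed limit or range.

## Robot

A 6-joint arm with a two-finger parallel gripper is mounted at the origin on a cart in front of the work surface, level with it; the furniture and walls round the work are solid. World frame = base frame: x ahead of the robot, y to its left, z up, the work surface at z = 0. Lengths are in m, angles in degrees, forces in N, time in s.
With the tool pointing down it reaches from about 0.375 to 0.825 m from the base axis. Payload 5.5 kg.
Tool frame: the origin (TCP) lies midway between the tips of the shut fingers; the grasp point (between the pads) lies 19 mm behind it (bot.tcp_to_grasp is the distance from the TCP to the grasp point, in m); x points along the fingers, y is the direction in which the jaws open and shut, and the axes are right-handed (so a half turn about x gives the same grasp; the last joint's range is limited). The gripper opens to 85 mm and grips with 20 to 120 N. Pads are 22 mm wide; open, the fingers measure 114 mm over their backs; the gripper's body (76 mm by 85 mm) begins 54 mm behind the grasp point. The pads swing forward as they close: fully open they stand 13 mm farther back than shut.
Start: joints at [66.463, 17.962, -2.699, 69.339, 0, 90], TCP at [0.24, 0.55, 0.231] pointing down, gripper open.
Joint ranges: [-152.73, 152.73], [-39.44, 99.34], [-58.76, 71.6], [-118.89, 123.64], [-81.53, 83.1], [-180, 180]. Speed limits (degrees/s): [136.94, 136.94, 172.46, 180, 180, 180].

## Interface

Orientations are given as a 3x3 rotation matrix whose columns are the frame's x, y, z axes.
In Python, from cell import readout, cams, bot gives the robot as it stands. The module is installed in compiled form; this text tells all that it offers.
- The arm moves only by the tool servo_tool, never from a script. Its argument "deltas" is a list of rows, each a list of 7 numbers: the turn, a rotation vector about the tool's x, y, z in degrees, then the shift along the tool's x, y, z in m, then the finger opening in m, from 0 to 0.0854. In form: [[ax, ay, az, tx, ty, tz, gripper], ...]. A call has exactly 5 rows; each row shifts and turns the pose as measured when the row begins, along the tool's axes as they then stand; what a row does not reach is not made up. A row lasts 1/12 s, in which the tool goes at most 41.7 mm and 7.16 degrees, less where a joint would pass 70% of its speed; a pose out of reach is approached as far as the arm can. A call is refused whole if a number of a shift passes 0.0417 or a number of a turn 7.16, either way. A call with a gripper value outside its range is refused whole. The fingers move at their own pace and stop on an object; the grip force is fixed at half the most. Time passes only in rows, so rows that do not move let the fingers close, or fill a call up. It gives the time, the measured TCP pose, the force and the opening at its end, in the units of the state.
- readout.state(): the state, without advancing time (a new reading comes with each control period).
- cams.camera(name): name is "side" or "top" or "wrist"; returns a dict with "frame" (400x640x3 uint8, red, green, blue), "z_map" (400x640 float32, m along the optical axis (not along the pixel's ray), 0 where there is no reading), "fovy" (degrees; the focal length in pixels is half the picture's height over the tangent of half this angle, whatever the lens; pixels are square), "cx", "cy" (the principal point, pixels), "D" ([k1, k2, p1, p2, k3] as OpenCV has them; the pictures are not rectified), "extrinsics" (4x4, takes a point from camera to world coordinates); the wrist camera has in their place "tool_from_camera" (4x4, takes a point from camera to tool coordinates, whose origin is the TCP and whose axes are the tool frame's). Camera axes: x right, y down, z forward; pixel columns grow to the right and rows downward; lengths in m; the calibration is good to about 2 mm. A picture is of the moment at which its call begins: read the wrist's pose just before it.
- bot.job_done(): hands the job in, once; it reports no verdict.
The state is a dict: "time_s": time; "joints": joint angles; "qd": joint speeds; "joint_efforts": joint torques, N m; "position": TCP position; "tool_rot": TCP orientation; "contact_force": force on the tool from outside, world axes, zero at the start; "ft_torque": the same for the moment, N m; "grip_width": finger opening in m.
Only numpy, scipy, OpenCV 4.12 (cv2) and the standard library are available. Lean on these libraries where they do the work, as an engineer would, in place of code of your own. Each camera call takes 0.05 s, during which the arm holds its last target. There are 200 camera calls.

## Working session

There is one attempt and no reset: what is moved stays moved. The work goes in short steps, Python scripts to look and compute and a tool call to move; the robot and the scene stay as the last step left them, time stands still between calls to the robot, and variables do not carry over. Pictures are saved under pics/ and viewed, about 8 in all and at most 12, crops included, and the job is handed in when it is done.

Besides the shell and the picture viewer there is one more tool, called by a JSON object that holds its "name" and its "arguments", one argument or row to a line. servo_tool: Moves the arm, as the interface text tells. Its arguments: {"type":"object","properties":{"deltas":{"type":"array","items":{"type":"array","items":{"type":"number"}}}},"required":["deltas"]}

```bash
mkdir -p pics; cat > h.py <<'E'
import numpy as np, cv2
from cell import readout, cams, bot
def cam(n):
    s=readout.state(); c=cams.camera(n)
    f=200/np.tan(np.radians(c['fovy']/2)); c['K']=np.array([[f,0,c['cx']],[0,f,c['cy']],[0,0,1]])
    if n=='wrist':
        T=np.eye(4);T[:3,:3]=s['tool_rot'];T[:3,3]=s['position'];c['E']=T@np.array(c['tool_from_camera'])
    else: c['E']=np.array(c['extrinsics'])
    return c
def rays(c,px):
    u=cv2.undistortPoints(np.asarray(px,float).reshape(-1,1,2),c['K'],np.array(c['D'],float)).reshape(-1,2)
    return np.c_[u,np.ones(len(u))]
def plane(c,px,z):
    d=rays(c,px)@c['E'][:3,:3].T; o=c['E'][:3,3]
    return o+d*((z-o[2])/d[:,2])[:,None]
def cloud(c):
    v,u=np.mgrid[:400,:640]; r=rays(c,np.c_[u.ravel(),v.ravel()])*c['z_map'].reshape(-1,1)
    P=r@c['E'][:3,:3].T+c['E'][:3,3]; P[c['z_map'].ravel()==0]=np.nan
    return P.reshape(400,640,3)
def save(c,n): cv2.imwrite('pics/'+n+'.png',c['frame'][...,::-1])
E
python3 - <<'E'
from h import *
s=readout.state(); print({k:np.round(v,3).tolist() for k,v in s.items()}, bot.tcp_to_grasp)
a=cam('top');b=cam('side')
cv2.imwrite('pics/a.png',np.vstack([a['frame'],b['frame']])[...,::-1][:, :])
cv2.imwrite('pics/top.png',a['frame'][...,::-1]);cv2.imwrite('pics/side.png',b['frame'][...,::-1])
for c in(a,b):print(np.round(c['E'],3).tolist(),c['fovy'])
np.savez('c0.npz',a=cloud(a),b=cloud(b),fa=a['frame'],fb=b['frame'])
E
```

```text
{'time_s': 0.0, 'joints': [66.464, 18.006, -2.752, 69.34, -0.001, 90.001], 'qd': [-0.034, -0.111, -0.037, 0.116, 0.013, -0.095], 'joint_efforts': [0.001, -53.959, 33.975, 0.019, 0.0, 0.0], 'position': [0.239, 0.55, 0.23], 'tool_rot': [[-0.001, 0.399, 0.917], [-0.002, 0.917, -0.399], [-1.0, -0.002, 0.0]], 'contact_force': [0.597, 0.378, -0.231], 'ft_torque': [0.0, 0.063, 0.01], 'grip_width': 0.085} 0.0187
[[0.004, -0.986, 0.166, 0.371], [-1.0, -0.002, 0.01, -0.052], [-0.009, -0.166, -0.986, 1.071], [0.0, 0.0, 0.0, 1.0]] 55.21205804041993
[[0.889, -0.236, 0.393, 0.113], [-0.459, -0.475, 0.751, -0.832], [0.01, -0.848, -0.53, 0.673], [0.0, 0.0, 0.0, 1.0]] 44.97726802876847
```

View pics/top.png

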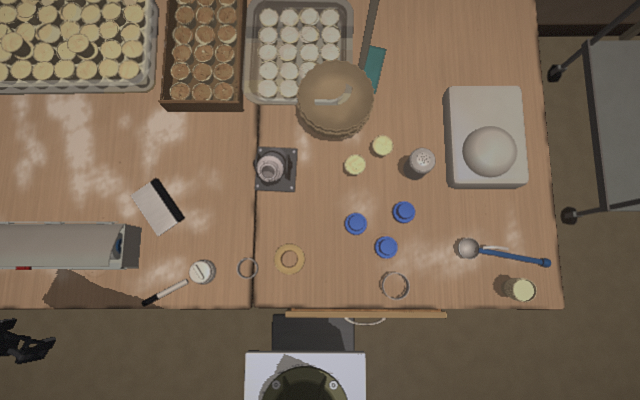

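View pics/side.png

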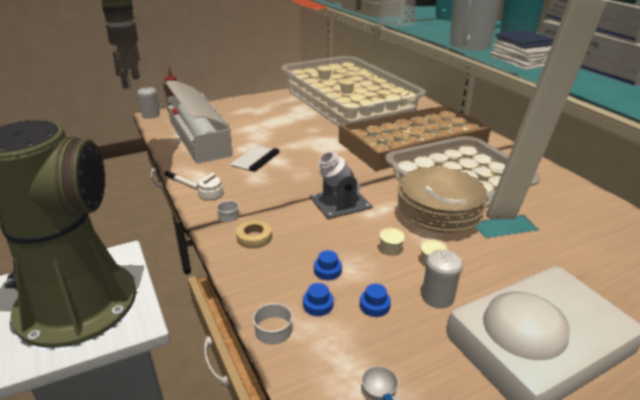

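The top view shows three blue lids, at (356,223), (403,212) and (386,247), and the leaning canister at (270,168). The blue ladle handle at (515,256) is not a lid. I'll compute distances from the base.

```bash
python3 - <<'E'
from h import *
d=np.load('c0.npz')
for n,P,F in (('top',d['a'],d['fa']),('side',d['b'],d['fb'])):
    h=cv2.cvtColor(F,cv2.COLOR_RGB2HSV)
    m=((h[...,0]>105)&(h[...,0]<130)&(h[...,1]>150)&(h[...,2]>60)).astype(np.uint8)
    k,l,st,ce=cv2.connectedComponentsWithStats(m)
    for i in range(1,k):
        if st[i,4]<60: continue
        Q=P[l==i]; t=Q[Q[:,2]>np.nanpercentile(Q[:,2],95)-.006]
        c=(t.min(0)+t.max(0))/2
        print(n,ce[i].round(),st[i,4],'hub top',np.nanmean(t,0).round(4),c.round(4),'r',np.hypot(*c[:2]).round(3))
# neighbours: objects above table
P=d['a']
for nm,(u,v) in dict(shaker=(422,161),cupa=(355,165),cupb=(382,146),tape=(290,258),bowl=(335,97),ring=(247,267),ring2=(394,285)).items(): print(nm,P[v-2:v+3,u-2:u+3].reshape(-1,3)[np.nanargmax(P[v-2:v+3,u-2:u+3,2])].round(3))
for n,P,F,(u,v) in (('top',d['a'],d['fa'],(270,165)),('side',d['b'],d['fb'],(335,165))):
    s=(slice(v-32,v+32),slice(u-32,u+32))
    cv2.imwrite(f'pics/can_{n}.png',cv2.resize(F[s],None,fx=6,fy=6,interpolation=cv2.INTER_CUBIC)[...,::-1])
    h=cv2.cvtColor(F[s],cv2.COLOR_RGB2HSV);Q=P[s]
    m=Q[...,2]>.11
    print(n,m.sum(),np.nanmean(Q[m],0).round(3),Q[m].min(0).round(3),Q[m].max(0).round(3))
cv2.imwrite('pics/can.png',np.hstack([cv2.imread('pics/can_top.png'),cv2.imread('pics/can_side.png')]))
E
```

```text
side [327. 265.] 558 hub top [ 0.4904 -0.1425  0.0425] [ 0.4897 -0.1418  0.0421] r 0.51
side [318. 300.] 689 hub top [ 0.4264 -0.2235  0.0422] [ 0.426  -0.222   0.0417] r 0.48
side [375. 300.] 691 hub top [ 0.5228 -0.2756  0.0433] [ 0.5235 -0.2732  0.043 ] r 0.591
shaker [ 0.644 -0.297  0.11 ]
cupa [ 0.647 -0.14   0.049]
cupb [ 0.702 -0.204  0.047]
tape [0.391 0.05  0.005]
bowl [ 0.847 -0.079  0.065]
ring [0.377 0.157 0.004]
ring2 [ 0.32  -0.237  0.006]
top 444 [0.626 0.086 0.132] [0.589 0.056 0.11 ] [0.665 0.124 0.156]
side 496 [0.619 0.079 0.129] [0.587 0.052 0.11 ] [0.659 0.124 0.153]
```

View pics/can.png

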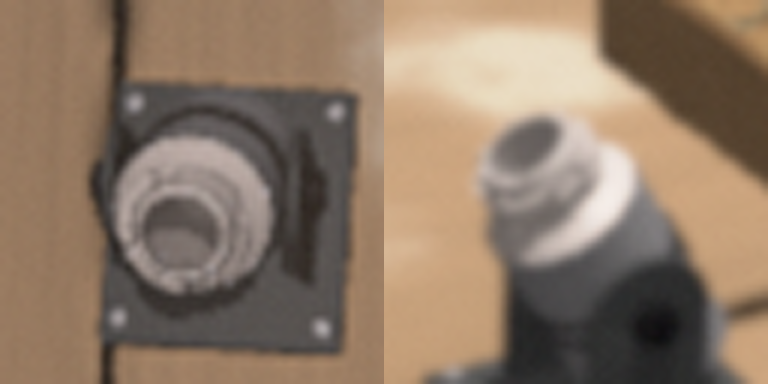

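The chosen lid is the farthest: side (375,300), top (403,212), r=0.591, against 0.510 and 0.480 for the others. Its hub top sits at z=0.043, which fits. The crops show the rim opening at about top px (268,171), with the stand bolts readable.

```bash
python3 - <<'E'
from h import *
a=cam('top')
off=np.array([270-32,165-32])
B=plane(a,np.array([[133,103],[336,110],[118,317],[322,328]])/6+off,.008); print(B.round(4))
d1=(B[2]+B[3]-B[0]-B[1]);d2=np.cross([0,0,1],B[3]-B[2]+B[1]-B[0]); print('lean bearings',np.degrees(np.arctan2(d1[1],d1[0])),np.degrees(np.arctan2(d2[1],d2[0])), 'centre',B.mean(0))
print('rim',plane(a,np.array([[180,228]])/6+off,.142))
w=cam('wrist'); print(np.round(w['tool_from_camera'],4).tolist(),w['fovy'],w['D'])
E
```

```text
[[0.7045 0.1356 0.008 ]
 [0.7012 0.0379 0.008 ]
 [0.5993 0.1396 0.008 ]
 [0.5942 0.0428 0.008 ]]
lean bearings 177.60275193379346 -2.4788799280181797 centre [0.64978385 0.08896693 0.008     ]
rim [[0.60848278 0.09079063 0.142     ]]
[[-0.0002, -0.2994, 0.9541, -0.142], [1.0, -0.0006, -0.0, -0.0005], [0.0006, 0.9541, 0.2994, -0.0775], [0.0, 0.0, 0.0, 1.0]] 64.39153337415094 [0.00982832 0.         0.         0.         0.        ]
```

```bash
cat >> h.py <<'E'
from scipy.linalg import logm,expm
from scipy.spatial.transform import Rotation as Ro
def Tm(R,p):
    T=np.eye(4);T[:3,:3]=R;T[:3,3]=p;return T
def cur():
    s=readout.state();return Tm(np.array(s['tool_rot']),np.array(s['position']))
def plan(Tg,n=None,vmax=.036,wmax=6.8):
    D=np.linalg.inv(cur())@Tg
    # decoupled: straight world line + constant rotation rate
    w=Ro.from_matrix(D[:3,:3]).as_rotvec()
    if n is None: n=int(np.ceil(max(np.linalg.norm(w)/np.radians(wmax),np.linalg.norm(D[:3,3])/vmax,1)))
    L=np.real(logm(D))/n; E=expm(L)
    r=np.degrees(Ro.from_matrix(E[:3,:3]).as_rotvec())
    print('rows',n,'turn/row',r.round(2),'shift/row',E[:3,3].round(5),'| total turn',np.degrees(w).round(2),'shift',D[:3,3].round(4))
AX=np.array([-.4996,.021,.866]);MO=np.array([.608,.0908,.142])
def Rtool(x,yref):
    x=x/np.linalg.norm(x);y=yref-x*(yref@x);y/=np.linalg.norm(y);return np.c_[x,y,np.cross(x,y)]
E
python3 - <<'E'
from h import *
for y in ([0,1,0],[0,-1,0]):
    plan(Tm(Rtool(-AX,np.array(y,float)),MO+.1*AX))
E
```

```text
rows 16 turn/row [-1.42 -1.86  0.32] shift/row [ 0.00631 -0.02363  0.02542] | total turn [-22.66 -29.8    5.06] shift [ 0.0025 -0.2916  0.4745]
rows 24 turn/row [6.33 0.29 1.71] shift/row [-0.00249  0.02171  0.02363] | total turn [152.01   6.96  41.03] shift [ 0.0025 -0.2916  0.4745]
```

{"name": "servo_tool", "arguments": {
  "deltas": [
    [-7,0,0,0,0,0.03,0.06],
    [-7,0,0,0,0,0.03,0.06],
    [-7,0,0,0,0,0.03,0.06],
    [-7,0,0,0,0.01,0.03,0.06],
    [-7,0,0,0,0.01,0.03,0.06]
  ]
}}

```text
time_s: 0.62
position: [0.3831, 0.5442, 0.2304]
tool_rot: [[-0.004, -0.215, 0.977], [-0.003, 0.977, 0.215], [-1.0, -0.002, -0.004]]
contact_force: [0.0, 0.9, 0.4]
grip_width: 0.0602
```

```bash
python3 - <<'E'
from h import *
print(readout.state())
for y in ([0,1,0],[0,-1,0]):
    plan(Tm(Rtool(-AX,np.array(y,float)),MO+.1*AX))
E
```

```text
{'time_s': 0.6167, 'joints': array([54.81140463, 25.49393412,  8.00762026, 72.77877348,  0.08303712,
       42.38712149]), 'qd': array([-1.85362509e+01,  3.66235505e+01,  5.48125148e+01,  1.80601576e+01,
       -1.40043862e-02, -1.03688982e+02]), 'joint_efforts': array([  0.30745341, -66.42369032,  29.6744138 ,  -0.3319237 ,
        -0.12950812,   1.85519267]), 'position': array([0.38310798, 0.54415193, 0.2303946 ]), 'tool_rot': array([[-0.00385061, -0.21514991,  0.97657344],
       [-0.00294598,  0.97657889,  0.2151395 ],
       [-0.99998825, -0.00204855, -0.00439426]]), 'contact_force': array([0.0295515 , 0.92353289, 0.38439092]), 'ft_torque': array([ 0.05474323, -0.01146268,  0.03939897]), 'grip_width': 0.06022340556372577}
rows 14 turn/row [ 0.89 -2.14 -0.31] shift/row [ 0.0029  -0.03349  0.00849] | total turn [ 12.5  -29.97  -4.28] shift [ 0.0025 -0.4783  0.0738]
rows 25 turn/row [-6.47  0.25 -1.74] shift/row [ 0.00821 -0.00879 -0.02575] | total turn [-161.79    6.21  -43.51] shift [ 0.0025 -0.4783  0.0738]
```

{"name": "servo_tool", "arguments": {
  "deltas": [
    [0.83,-2,-0.3,0.0027,-0.0315,0.008,0.06],
    [0.83,-2,-0.3,0.0027,-0.0315,0.008,0.06],
    [0.83,-2,-0.3,0.0027,-0.0315,0.008,0.06],
    [0.83,-2,-0.3,0.0027,-0.0315,0.008,0.06],
    [0.83,-2,-0.3,0.0027,-0.0315,0.008,0.06]
  ]
}}

```text
time_s: 1.03
position: [0.4637, 0.4005, 0.2098]
tool_rot: [[0.173, -0.145, 0.974], [-0.003, 0.989, 0.148], [-0.985, -0.028, 0.171]]
contact_force: [0.1, 0.8, 0.4]
grip_width: 0.0597
```

{"name": "servo_tool", "arguments": {
  "deltas": [
    [0.83,-2,-0.3,0.0027,-0.0315,0.008,0.06],
    [0.83,-2,-0.3,0.0027,-0.0315,0.008,0.06],
    [0.83,-2,-0.3,0.0027,-0.0315,0.008,0.06],
    [0.83,-2,-0.3,0.0027,-0.0315,0.008,0.06],
    [0.83,-2,-0.3,0.0027,-0.0315,0.008,0.06]
  ]
}}

```text
time_s: 1.45
position: [0.5247, 0.2404, 0.2095]
tool_rot: [[0.349, -0.066, 0.935], [-0.013, 0.997, 0.075], [-0.937, -0.038, 0.347]]
contact_force: [1.3, -0.1, 0.3]
grip_width: 0.0597
```

{"name": "servo_tool", "arguments": {
  "deltas": [
    [0.83,-2,-0.3,0.0027,-0.0315,0.008,0.06],
    [0.83,-2,-0.3,0.0027,-0.0315,0.008,0.06],
    [0.83,-2,-0.3,0.0027,-0.0315,0.008,0.06],
    [0.83,-2,-0.3,0.0027,-0.0315,0.008,0.06],
    [0,0,0,0,0,0,0.06]
  ]
}}

```text
time_s: 1.87
position: [0.5631, 0.1048, 0.2167]
tool_rot: [[0.484, 0.004, 0.875], [-0.033, 0.999, 0.014], [-0.874, -0.036, 0.484]]
contact_force: [-0.9, -0.5, -0.1]
grip_width: 0.0601
```

```bash
python3 - <<'E'
from h import *
s=readout.state();print(s['joints'].round(1),s['position'].round(4))
plan(Tm(Rtool(-AX,np.array([0,1.,0])),MO+.1*AX))
w=cam('wrist');save(w,'w1');P=cloud(w);np.savez('w1.npz',P=P,F=w['frame'])
E
```

```text
[ 16.   -5.7 -39.   29.2  -9.5  13.4] [0.5631 0.1048 0.2167]
rows 1 turn/row [ 0.83 -1.02  0.71] shift/row [-0.01249 -0.0123   0.00115] | total turn [ 0.83 -1.02  0.71] shift [-0.0125 -0.0123  0.0012]
```

View pics/w1.png

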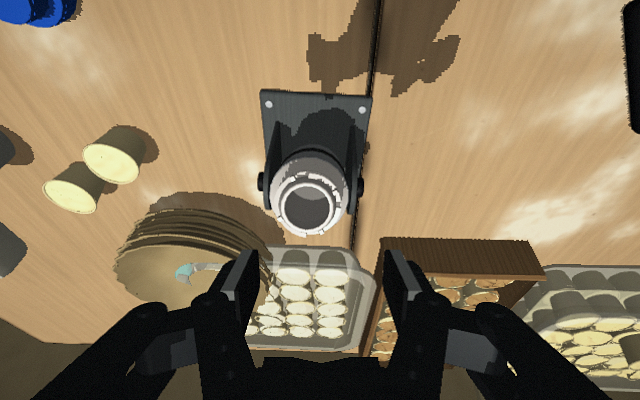

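The wrist view shows the white neck rim around a dark bore at about (306,208), with the threads below it and the stand bolts at (269,104) and (362,110). I'll fit the rim from depth and colour.

```bash
python3 - <<'E'
from h import *
d=np.load('w1.npz');P=d['P'];F=d['F']
h=cv2.cvtColor(F,cv2.COLOR_RGB2HSV)
s=(P-MO)@AX; rad=np.linalg.norm((P-MO)-s[...,None]*AX,axis=-1)
m=(rad<.05)&(s>-.03)&(s<.03)
print(np.histogram(s[m&(h[...,2]>120)],bins=20))
top=m&(s>-.002-0)&(h[...,2]>120)
t=np.nanpercentile(s[m&(h[...,2]>120)],99);print('top',t)
ring=m&(s>t-.003)&(h[...,2]>120)
Q=P[ring]
c=Q.mean(0);u,S,v=np.linalg.svd(Q-c);n=v[2]*np.sign(v[2][2]);print('n',len(Q),'ring mean',c.round(4),'normal',n.round(3),S)
e1=Rtool(-AX,np.array([0,1.,0]))
q=(Q-c)@e1[:,1:]
# outer circle fit: outermost in angular bins
a=np.degrees(np.arctan2(q[:,1],q[:,0]));r=np.hypot(*q.T)
o=np.array([q[(a>=k)&(a<k+15)][np.argmax(r[(a>=k)&(a<k+15)])] for k in range(-180,180,15) if ((a>=k)&(a<k+15)).any()])
i=np.array([q[(a>=k)&(a<k+15)][np.argmin(r[(a>=k)&(a<k+15)])] for k in range(-180,180,15) if ((a>=k)&(a<k+15)).any()])
for w in(o,i):
    x=np.linalg.lstsq(np.c_[2*w,np.ones(len(w))],(w**2).sum(1),rcond=None)[0]
    print('centre',(c+e1[:,1:]@x[:2]).round(4),'R',np.sqrt(x[2]+x[0]**2+x[1]**2).round(4),len(w))
cv2.imwrite('pics/w1c.png',cv2.resize(F[140:260,240:380],None,fx=5,fy=5,interpolation=cv2.INTER_CUBIC)[...,::-1])
# bolts on z=.008
E
```

```text
(array([155,  93,  36,   9,   2,   1,   3,   2,   6,  10,  15,  70, 120,
       154, 216, 236,  71,  36, 343, 229]), array([-0.02999994, -0.02841336, -0.02682677, -0.02524019, -0.0236536 ,
       -0.02206702, -0.02048043, -0.01889385, -0.01730727, -0.01572068,
       -0.0141341 , -0.01254751, -0.01096093, -0.00937434, -0.00778776,
       -0.00620118, -0.00461459, -0.00302801, -0.00144142,  0.00014516,
        0.00173175]))
top 0.0012015682295084956
n 584 ring mean [0.6051 0.0905 0.1403] normal [-0.499  0.022  0.866] [0.32519308 0.32154774 0.01647957]
centre [0.6062 0.0905 0.1409] R 0.0204 24
centre [0.6061 0.0906 0.1409] R 0.0174 24
```

View pics/w1c.png

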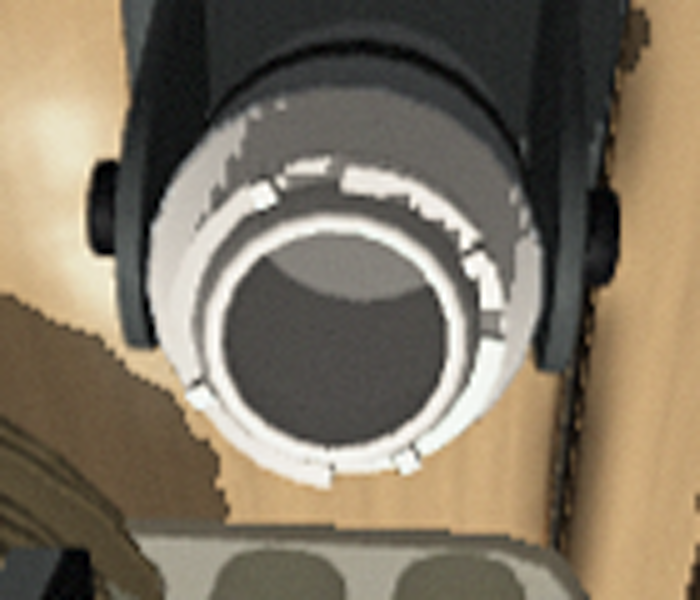

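```bash
cat >> h.py <<'E'
MO=np.array([.6061,.0906,.1409]);AX=np.array([-.4993,.0215,.8662])
LID=np.array([.5235,-.2745,0.]);DOWN=np.array([0,0,-1.]);LY=np.array([.463,.886,0])
E
python3 - <<'E'
from h import *
plan(Tm(Rtool(DOWN,LY),LID+[0,0,.135]),15)
E
```

```text
rows 15 turn/row [ 1.82  1.92 -0.33] shift/row [ 0.0061  -0.02573  0.00158] | total turn [27.36 28.78 -5.02] shift [ 0.0644 -0.3781 -0.0795]
```

{"name": "servo_tool", "arguments": {
  "deltas": [
    [1.9,2,-0.35,0.0061,-0.0265,0.0016,0.06],
    [1.9,2,-0.35,0.0061,-0.0265,0.0016,0.06],
    [1.9,2,-0.35,0.0061,-0.0265,0.0016,0.06],
    [1.9,2,-0.35,0.0061,-0.0265,0.0016,0.06],
    [1.9,2,-0.35,0.0061,-0.0265,0.0016,0.06]
  ]
}}

```text
time_s: 2.33
position: [0.5736, -0.0234, 0.1949]
tool_rot: [[0.317, 0.159, 0.935], [-0.04, 0.987, -0.155], [-0.948, 0.012, 0.319]]
contact_force: [0.2, 0.2, -0.2]
grip_width: 0.0601
```

{"name": "servo_tool", "arguments": {
  "deltas": [
    [1.9,2,-0.35,0.0061,-0.0265,0.0016,0.06],
    [1.9,2,-0.35,0.0061,-0.0265,0.0016,0.06],
    [1.9,2,-0.35,0.0061,-0.0265,0.0016,0.06],
    [1.9,2,-0.35,0.0061,-0.0265,0.0016,0.06],
    [1.9,2,-0.35,0.0061,-0.0265,0.0016,0.06]
  ]
}}

```text
time_s: 2.75
position: [0.5613, -0.1564, 0.1647]
tool_rot: [[0.138, 0.324, 0.936], [-0.022, 0.946, -0.324], [-0.99, 0.024, 0.137]]
contact_force: [0.5, -1.0, -0.7]
grip_width: 0.0601
```

{"name": "servo_tool", "arguments": {
  "deltas": [
    [1.9,2,-0.35,0.0061,-0.0265,0.0016,0.06],
    [1.9,2,-0.35,0.0061,-0.0265,0.0016,0.06],
    [1.9,2,-0.35,0.0061,-0.0265,0.0016,0.06],
    [1.9,2,-0.35,0.0061,-0.0265,0.0016,0.06],
    [0,0,0,0,0,0,0.06]
  ]
}}

```text
time_s: 3.17
position: [0.5312, -0.2618, 0.1355]
tool_rot: [[-0.011, 0.452, 0.892], [0.014, 0.892, -0.452], [-1.0, 0.008, -0.016]]
contact_force: [0.8, 0.8, -0.5]
grip_width: 0.0602
```

```bash
cat > lid.py <<'E'
from h import *
s=readout.state();print(s['joints'].round(1),s['position'].round(4),s['contact_force'].round(1))
w=cam('wrist');F=w['frame'];P=cloud(w);save(w,'w2')
h=cv2.cvtColor(F,cv2.COLOR_RGB2HSV)
m=((h[...,0]>105)&(h[...,0]<130)&(h[...,1]>150)&(h[...,2]>50))&(np.hypot(P[...,0]-LID[0],P[...,1]-LID[1])<.05)
z=P[...,2]
def circ(q):
    x=np.linalg.lstsq(np.c_[2*q,np.ones(len(q))],(q**2).sum(1),rcond=None)[0];return x[:2],np.sqrt(x[2]+x[0]**2+x[1]**2)
t=m&(z>.039);print('top z',np.median(z[t]),t.sum())
ct=max(cv2.findContours(t.astype(np.uint8),0,1)[0],key=len).reshape(-1,2)
q=plane(w,ct,.0425)[:,:2];c,R=circ(q);print('hub',c.round(4),'R',R.round(4))
k=m&(z>.015)&(z<.026);Q=P[k];print('skirt top z',np.median(Q[:,2]))
ct=max(cv2.findContours(m.astype(np.uint8),0,1)[0],key=len).reshape(-1,2)
(e,ax,an)=cv2.minEnclosingCircle(ct)[0],cv2.minEnclosingCircle(ct)[1],0;print('px',e,ax)
cv2.imwrite('pics/w2c.png',cv2.resize(F[int(e[1])-60:int(e[1])+60,int(e[0])-70:int(e[0])+70],None,fx=5,fy=5)[...,::-1])
T=np.linalg.inv(Tm(np.array(s['tool_rot']),s['position']));print('hub in tool',(T@[*c,.0425,1]).round(4))
plan(Tm(Rtool(DOWN,LY),[c[0],c[1],.021]))
E
python3 lid.py
```

```text
[-26.5  21.  -11.3  58.6   0.5   0.4] [ 0.5312 -0.2618  0.1355] [ 0.8  0.8 -0.5]
top z 0.04185677935942067 2085
hub [ 0.5236 -0.2709] R 0.0201
skirt top z 0.019896594570332327
px (307.1182861328125, 192.86656188964844) 35.27104568481445
hub in tool [ 0.093  -0.0123 -0.0012  1.    ]
rows 4 turn/row [ 0.21 -0.21 -0.14] shift/row [ 0.02873 -0.00355 -0.00036] | total turn [ 0.82 -0.84 -0.55] shift [ 0.1149 -0.0146 -0.0009]
```

View pics/w2.png

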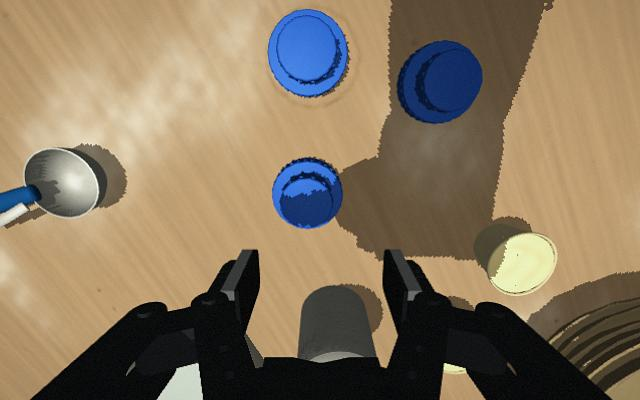

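The wrist view shows the chosen lid at (307,193), standing between the open fingers' lines. The two nearer lids are at (308,53) and (440,82), and the shaker is behind the gripper. The hub fit R=20.1 mm and z=0.042 both agree with the description. Descending.

{"name": "servo_tool", "arguments": {
  "deltas": [
    [0.4,-0.4,-0.25,0.012,-0.008,-0.0005,0.06],
    [0.4,-0.4,-0.3,0.012,-0.0065,-0.0005,0.06],
    [0,0,0,0.015,0,0,0.06],
    [0,0,0,0.015,0,0,0.06],
    [0,0,0,0,0,0,0.06]
  ]
}}

```text
time_s: 3.63
position: [0.5289, -0.2673, 0.0811]
tool_rot: [[0.004, 0.457, 0.89], [0.002, 0.89, -0.457], [-1.0, 0.003, 0.003]]
contact_force: [-0.6, 0.2, -0.3]
grip_width: 0.0598
```

```bash
python3 lid.py
```

```text
[-26.9  22.7 -16.4  50.7   0.2   0.3] [ 0.5289 -0.2673  0.0811] [-0.6  0.2 -0.3]
top z 0.04185783434273585 3205
hub [ 0.5232 -0.2706] R 0.02
skirt top z 0.0198707159265063
px (313.5370178222656, 211.7039031982422) 44.77593231201172
hub in tool [ 0.0386 -0.0057 -0.0037  1.    ]
rows 2 turn/row [ 0.21  0.12 -0.1 ] shift/row [ 0.03072 -0.00295 -0.00222] | total turn [ 0.42  0.23 -0.19] shift [ 0.0614 -0.0059 -0.0045]
```

{"name": "servo_tool", "arguments": {
  "deltas": [
    [0.2,0,-0.1,0.003,-0.006,-0.004,0.06],
    [0.2,0.2,-0.1,0.015,0,0,0.06],
    [0,0,0,0.015,0,0,0.06],
    [0,0,0,0.01,0,0,0.06],
    [0,0,0,0,0,0,0.06]
  ]
}}

```text
time_s: 4.1
position: [0.5271, -0.2698, 0.0436]
tool_rot: [[0.008, 0.459, 0.889], [-0.004, 0.889, -0.459], [-1.0, 0.0, 0.009]]
contact_force: [-0.4, 0.6, -0.3]
grip_width: 0.0603
```

```bash
python3 lid.py
```

```text
[-27.1  24.6 -19.1  45.7   0.    0.2] [ 0.5271 -0.2698  0.0436] [-0.4  0.6 -0.3]
top z 0.04182177814795886 4680
hub [ 0.5229 -0.2704] R 0.0201
skirt top z 0.01987441794814189
px (316.8862609863281, 235.59152221679688) 55.62361526489258
hub in tool [ 0.0011 -0.0025 -0.0035  1.    ]
rows 1 turn/row [ 0.29  0.54 -0.01] shift/row [ 0.02346 -0.00246 -0.00412] | total turn [ 0.29  0.54 -0.01] shift [ 0.0235 -0.0025 -0.0041]
```

{"name": "servo_tool", "arguments": {
  "deltas": [
    [0.3,0.5,0,0.004,-0.003,-0.005,0.06],
    [0,0,0,0.006,0,-0.001,0.06],
    [0,0,0,0.006,0,0,0.06],
    [0,0,0,0.005,0,0,0.06],
    [0,0,0,0,0,0,0.06]
  ]
}}

```text
time_s: 4.57
position: [0.5221, -0.271, 0.025]
tool_rot: [[0.004, 0.464, 0.886], [-0.002, 0.886, -0.464], [-1.0, 0.0, 0.005]]
contact_force: [-0.9, 0.1, 0.0]
grip_width: 0.0601
```

```bash
python3 lid.py
```

```text
[-27.4  25.6 -20.4  43.7   0.    0.2] [ 0.5221 -0.271   0.025 ] [-0.9  0.1  0. ]
top z 0.0417859906504553 5694
hub [ 0.5227 -0.2704] R 0.0201
skirt top z 0.0198395515122316
px (323.5478820800781, 258.5057373046875) 62.94850158691406
hub in tool [-1.75e-02  8.00e-04  4.00e-04  1.00e+00]
rows 1 turn/row [-0.03  0.27 -0.  ] shift/row [0.00435 0.0008  0.00011] | total turn [-0.03  0.27 -0.  ] shift [0.0043 0.0008 0.0001]
```

{"name": "servo_tool", "arguments": {
  "deltas": [
    [0,0.3,0,0.004,0.001,0,0.06],
    [0,0,0,0.001,0,0,0.06],
    [0,0,0,0,0,0,0.042],
    [0,0,0,0,0,0,0.03],
    [0,0,0,0,0,0,0.03]
  ]
}}

```text
time_s: 5.03
position: [0.5235, -0.2704, 0.0206]
tool_rot: [[0.0, 0.464, 0.886], [0.0, 0.886, -0.464], [-1.0, 0.0, 0.0]]
contact_force: [0.0, -0.1, -0.8]
grip_width: 0.0406
```

{"name": "servo_tool", "arguments": {
  "deltas": [
    [0,0,0,0,0,0,0.03],
    [0,0,0,0,0,0,0.03],
    [0,0,0,0,0,0,0.03],
    [0,0,0,0,0,0,0.03],
    [0,0,0,0,0,0,0.03]
  ]
}}

```text
time_s: 5.45
position: [0.5234, -0.2703, 0.0205]
tool_rot: [[-0.0, 0.464, 0.886], [0.0, 0.886, -0.464], [-1.0, 0.0, -0.0]]
contact_force: [0.5, 0.1, 0.1]
grip_width: 0.0402
```

```bash
python3 lid.py
```

```text
[-27.3  26.2 -20.2  43.6   0.    0.3] [ 0.5234 -0.2703  0.0205] [0.5 0.1 0.1]
top z 0.041831698859686 6077
hub [ 0.5229 -0.2707] R 0.0202
skirt top z 0.01988471407109317
px (320.1125793457031, 262.1389465332031) 65.14854431152344
hub in tool [-2.2e-02 -6.0e-04 -3.0e-04  1.0e+00]
rows 1 turn/row [-0.03 -0.01 -0.01] shift/row [-0.00049 -0.00059 -0.00025] | total turn [-0.03 -0.01 -0.01] shift [-0.0005 -0.0006 -0.0003]
```

Gripped at width 40 mm, with the hub centred in the tool to within 0.6 mm. The lid edge is at tool x=+20.5 mm. Lifting.

{"name": "servo_tool", "arguments": {
  "deltas": [
    [0,0,0,-0.015,0,0,0.03],
    [0,0,0,-0.025,0,0,0.03],
    [0,0,0,-0.03,0,0,0.03],
    [0,0,0,-0.03,0,0,0.03],
    [0,0,0,-0.03,0,0,0.03]
  ]
}}

```text
time_s: 5.92
position: [0.5172, -0.2671, 0.1463]
tool_rot: [[-0.015, 0.464, 0.886], [0.008, 0.886, -0.464], [-1.0, 0.0, -0.017]]
contact_force: [1.5, 0.1, -0.1]
grip_width: 0.04
```

```bash
python3 - <<'E'
from h import *
s=readout.state();print(s['grip_width'],s['contact_force'],s['position'])
plan(Tm(Rtool(-AX,np.array([0,1.,0])),MO+.0805*AX),14)
E
```

```text
0.04002409724791524 [ 1.494165    0.08596355 -0.13739535] [ 0.51715245 -0.26714771  0.1462648 ]
rows 14 turn/row [-1.91 -2.19  0.41] shift/row [-0.00498  0.02609 -0.00227] | total turn [-26.74 -30.64   5.8 ] shift [-0.0622  0.3411 -0.1246]
```

{"name": "servo_tool", "arguments": {
  "deltas": [
    [-1.9,-2.2,0.41,-0.005,0.0265,-0.0023,0.03],
    [-1.9,-2.2,0.41,-0.005,0.0265,-0.0023,0.03],
    [-1.9,-2.2,0.41,-0.005,0.0265,-0.0023,0.03],
    [-1.9,-2.2,0.41,-0.005,0.0265,-0.0023,0.03],
    [-1.9,-2.2,0.41,-0.005,0.0265,-0.0023,0.03]
  ]
}}

```text
time_s: 6.33
position: [0.5654, -0.1444, 0.1816]
tool_rot: [[0.193, 0.311, 0.931], [-0.042, 0.95, -0.308], [-0.98, 0.02, 0.197]]
contact_force: [0.4, 0.5, -0.7]
grip_width: 0.0398
```

{"name": "servo_tool", "arguments": {
  "deltas": [
    [-1.9,-2.2,0.41,-0.005,0.0265,-0.0023,0.03],
    [-1.9,-2.2,0.41,-0.005,0.0265,-0.0023,0.03],
    [-1.9,-2.2,0.41,-0.005,0.0265,-0.0023,0.03],
    [-1.9,-2.2,0.41,-0.005,0.0265,-0.0023,0.03],
    [-1.9,-2.2,0.41,-0.005,0.0265,-0.0023,0.03]
  ]
}}

```text
time_s: 6.75
position: [0.5808, -0.0057, 0.2076]
tool_rot: [[0.391, 0.139, 0.91], [-0.049, 0.99, -0.13], [-0.919, 0.006, 0.394]]
contact_force: [0.6, 0.5, -0.6]
grip_width: 0.04
```

```bash
python3 - <<'E'
from h import *
s=readout.state();print(s['grip_width'],s['contact_force'],s['joints'].round(1))
plan(Tm(Rtool(-AX,np.array([0,1.,0])),MO+.0805*AX),4)
E
```

```text
0.04002503574493451 [ 0.62999384  0.48510201 -0.62418949] [  1.3  -1.5 -33.7  34.8  -3.3   8.7]
rows 4 turn/row [-1.81 -1.69  0.51] shift/row [-0.00331  0.02409 -0.00501] | total turn [-7.23 -6.78  2.02] shift [-0.0135  0.095  -0.0251]
```

{"name": "servo_tool", "arguments": {
  "deltas": [
    [-1.85,-1.75,0.51,-0.0033,0.0241,-0.005,0.03],
    [-1.85,-1.75,0.51,-0.0033,0.0241,-0.005,0.03],
    [-1.85,-1.75,0.51,-0.0033,0.0241,-0.005,0.03],
    [-1.85,-1.75,0.51,-0.0033,0.0241,-0.005,0.03],
    [0,0,0,0,0,0,0.03]
  ]
}}

```text
time_s: 7.17
position: [0.5625, 0.1012, 0.2119]
tool_rot: [[0.511, -0.005, 0.86], [-0.013, 1.0, 0.014], [-0.859, -0.019, 0.511]]
contact_force: [-0.8, -0.1, -0.3]
grip_width: 0.0401
```

```bash
python3 - <<'E'
from h import *
s=readout.state();print(s['grip_width'],s['contact_force'],s['joints'].round(1))
plan(Tm(Rtool(-AX,np.array([0,1.,0])),MO+.0505*AX),4)
E
```

```text
0.040119654889353644 [-0.84733212 -0.13986821 -0.31891819] [ 15.   -7.  -41.8  25.5  -8.4  12.2]
rows 4 turn/row [ 0.2   0.19 -0.11] shift/row [ 0.00824 -0.00224  0.0005 ] | total turn [ 0.8   0.77 -0.45] shift [ 0.0329 -0.0091  0.0018]
```

{"name": "servo_tool", "arguments": {
  "deltas": [
    [0.8,0.75,-0.45,0.005,-0.0091,0.0018,0.03],
    [0,0,0,0.01,0,0,0.03],
    [0,0,0,0.01,0,0,0.03],
    [0,0,0,0.007,0,0,0.03],
    [0,0,0,0,0,0,0.03]
  ]
}}

```text
time_s: 7.58
position: [0.5818, 0.0894, 0.1829]
tool_rot: [[0.498, 0.013, 0.867], [-0.023, 1.0, -0.002], [-0.867, -0.019, 0.498]]
contact_force: [-0.1, -0.4, -0.9]
grip_width: 0.0402
```

```bash
cat > chk.py <<'E'
from h import *
import sys
s=readout.state();R=np.array(s['tool_rot']);p=s['position']
G=Rtool(-AX,np.array([0,1.,0]))
lo=p+.0205*R[:,0]; d=lo-MO
print('t',round(s['time_s'],2),'lid s %.4f'%(d@AX),'lat y,z',(d@G[:,1]).round(4),(d@G[:,2]).round(4),'tilt %.2f deg'%np.degrees(np.arccos(min(1,-R[:,0]@AX))),'w %.4f'%s['grip_width'])
print('F canister frame (x into,y,z)',(G.T@s['contact_force']).round(1),'M',(G.T@s['ft_torque']).round(2),'j',s['joints'].round(1))
# pure re-alignment without spin: rotation taking tool x to -AX
v=np.cross(R[:,0],-AX);
print('align turn (tool)',np.degrees(R.T@v).round(2),'lat shift (tool)',(-R.T@(d-AX*(d@AX))).round(4))
E
python3 chk.py; python3 - <<'E'
from h import *
for n,(u,v) in (('top',(268,165)),('side',(335,155))):
    c=cam(n);cv2.imwrite(f'pics/z{n}.png',cv2.resize(c['frame'][v-40:v+40,u-40:u+40],None,fx=5,fy=5,interpolation=cv2.INTER_CUBIC)[...,::-1])
cv2.imwrite('pics/z.png',np.hstack([cv2.imread('pics/ztop.png'),cv2.imread('pics/zside.png')]))
E
```

```text
t 7.58 lid s 0.0280 lat y,z -0.0023 -0.0001 tilt 0.00 deg w 0.0402
F canister frame (x into,y,z) [ 0.7 -0.4 -0.6] M [ 0.04  0.6  -0.01] j [ 13.1  -2.9 -41.9  22.   -7.8  11.6]
align turn (tool) [ 0.   -0.08  0.1 ] lat shift (tool) [-0.      0.0023  0.0001]
```

View pics/z.png

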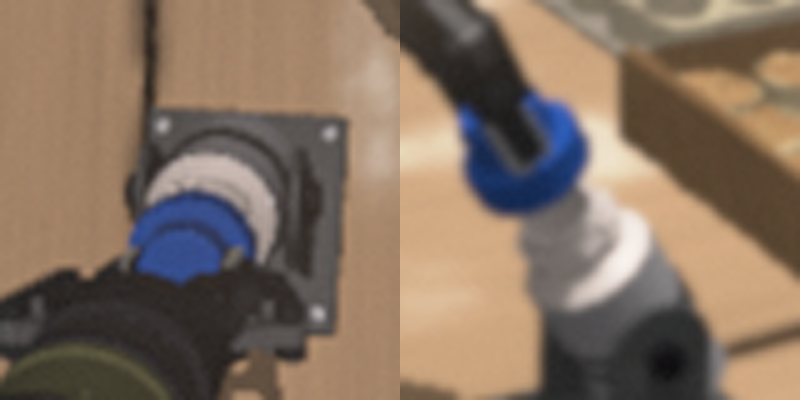

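Both crops show the blue lid held clear above the white neck, with its axis in line with the neck in the side view. Correcting laterally by 2.5 mm and advancing.

{"name": "servo_tool", "arguments": {
  "deltas": [
    [0,0,0.1,0.003,0.0026,0.0,0.03],
    [0,0,0,0.007,0.0005,0,0.03],
    [0,0,0,0.008,0,0,0.03],
    [0,0,0,0.006,0,0,0.03],
    [0,0,0,0,0,0,0.03]
  ]
}}

```text
time_s: 8.1
position: [0.5957, 0.0916, 0.1617]
tool_rot: [[0.5, 0.014, 0.866], [-0.022, 1.0, -0.004], [-0.866, -0.017, 0.5]]
contact_force: [-0.8, -0.4, -0.6]
grip_width: 0.04
```

```bash
python3 chk.py
```

```text
t 8.1 lid s 0.0027 lat y,z 0.0005 0.0014 tilt 0.00 deg w 0.0400
F canister frame (x into,y,z) [ 0.1 -0.4 -1. ] M [ 0.04  0.74 -0.01] j [ 12.9  -0.  -42.3  18.6  -7.6  11.5]
align turn (tool) [-0.    0.02  0.  ] lat shift (tool) [-0.     -0.0005 -0.0014]
```

{"name": "servo_tool", "arguments": {
  "deltas": [
    [0,0,0,0.003,0,-0.0018,0.03],
    [0,0,0,0.003,0,0,0.03],
    [0,0,0,0.002,0,0,0.03],
    [0,0,0,0.001,0,0,0.03],
    [0,0,0,0,0,0,0.03]
  ]
}}

```text
time_s: 8.52
position: [0.5986, 0.0915, 0.1516]
tool_rot: [[0.499, 0.014, 0.867], [-0.022, 1.0, -0.003], [-0.866, -0.017, 0.499]]
contact_force: [-4.3, 0.5, 3.2]
grip_width: 0.0402
```

```bash
python3 chk.py
```

```text
t 8.52 lid s -0.0074 lat y,z 0.0007 -0.0012 tilt 0.00 deg w 0.0402
F canister frame (x into,y,z) [-4.9  0.4 -2.1] M [-0.03  0.74 -0.05] j [ 12.8   1.  -42.8  17.1  -7.6  11.4]
align turn (tool) [-0.   -0.03  0.01] lat shift (tool) [-0.     -0.0007  0.0012]
```

Contact at s=-7.4 mm with 5 N, on top of the threads as expected. Turning back (CCW) with light pressing.

{"name": "servo_tool", "arguments": {
  "deltas": [
    [-5,0,0,0.001,0,0.0005,0.03],
    [-5,0,0,0.001,0,0,0.03],
    [-5,0,0,0.001,0,0,0.03],
    [-5,0,0,0.001,0,0,0.03],
    [-5,0,0,0.001,0,0,0.03]
  ]
}}

```text
time_s: 8.93
position: [0.5998, 0.0916, 0.1523]
tool_rot: [[0.501, -0.365, 0.785], [-0.021, 0.902, 0.432], [-0.865, -0.233, 0.444]]
contact_force: [-2.5, -1.9, -0.6]
grip_width: 0.0405
```

```bash
python3 chk.py
```

```text
t 8.93 lid s -0.0074 lat y,z 0.0007 0.0003 tilt 0.00 deg w 0.0405
F canister frame (x into,y,z) [-0.7 -1.9 -2.5] M [ 0.08  1.22 -0.5 ] j [ 12.8   1.1 -42.7  17.   -7.5 -14.5]
align turn (tool) [ 0.   0.1 -0. ] lat shift (tool) [-0.     -0.0006 -0.0006]
```

{"name": "servo_tool", "arguments": {
  "deltas": [
    [-5,0,0,0.002,0,0,0.03],
    [-5,0,0,0.002,0,0,0.03],
    [-5,0,0,0.002,0,0,0.03],
    [0,0,0,0.001,0,0,0.03],
    [0,0,0,0.001,0,0,0.03]
  ]
}}

```text
time_s: 9.35
position: [0.6035, 0.0917, 0.1487]
tool_rot: [[0.503, -0.561, 0.657], [-0.019, 0.753, 0.658], [-0.864, -0.344, 0.368]]
contact_force: [-17.8, -1.6, 18.4]
grip_width: 0.0399
```

```bash
python3 chk.py; python3 - <<'E'
from h import *
w=cam('wrist');cv2.imwrite('pics/w3.png',cv2.resize(w['frame'][130:400,190:450],None,fx=2,fy=2)[...,::-1])
E
```

```text
t 9.35 lid s -0.0124 lat y,z 0.001 0.0017 tilt 0.00 deg w 0.0399
F canister frame (x into,y,z) [-24.7  -2.1  -6.2] M [ 0.28  1.84 -0.16] j [ 12.7   1.6 -42.8  16.2  -7.4 -30.1]
align turn (tool) [0.   0.28 0.08] lat shift (tool) [-0.      0.0004 -0.0019]
```

View pics/w3.png

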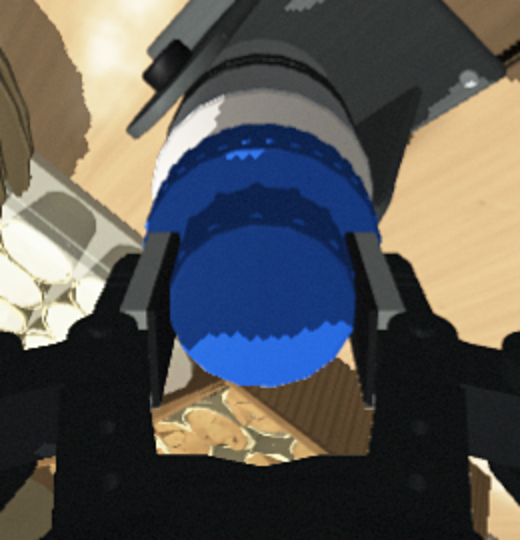

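The wrist crop shows the lid sitting square on the neck, with the hub between both pads. I'll check hub slip along the fingers from depth.

```bash
cat > hub.py <<'E'
from h import *
w=cam('wrist');P=cloud(w);h=cv2.cvtColor(w['frame'],cv2.COLOR_RGB2HSV);T=np.linalg.inv(cur())
b=(h[...,0]>105)&(h[...,0]<130)&(h[...,1]>150)&(h[...,2]>40)&np.isfinite(P[...,0])
Q=P[b];q=Q@T[:3,:3].T+T[:3,3]
k=np.linalg.norm(q[:,1:],axis=1)<.035;q=q[k];Q=Q[k]
hist,e=np.histogram(q[:,0],np.arange(-.05,.05,.001));i=hist.argmax();xt=np.median(q[abs(q[:,0]-e[i])<.002,0])
t=abs(q[:,0]-xt)<.002
t&=q[:,0]<xt+.0015
A=Q[t];c=A.mean(0);n=np.linalg.svd(A-c,full_matrices=False)[2][2];n*=np.sign(n[2])
qq=q[t][:,1:]
ctr=cv2.minEnclosingCircle(qq.astype(np.float32))
print('plane tool x',xt.round(4),t.sum(),'centre y,z',np.round(ctr[0],4),'R',round(ctr[1],4),'tilt vs AX',np.degrees(np.arccos(n@AX)).round(2),'height over MO along AX',((c-MO)@AX).round(4),'-> lid s if hub top',((c-MO)@AX-.0425).round(4))
C=np.linalg.inv(T)[:3,:3]@np.array([xt,*ctr[0]])+np.linalg.inv(T)[:3,3]
G=Rtool(-AX,np.array([0,1.,0]));print('lat of hub top centre y,z',((C-MO)@G[:,1:]).round(4))
E
python3 hub.py
```

```text
plane tool x -0.0221 6018 centre y,z [ 0.0006 -0.0018] R 0.021 tilt vs AX nan height over MO along AX 0.0303 -> lid s if hub top -0.0122
lat of hub top centre y,z [ 0.0002 -0.0003]hub.py:12: RuntimeWarning: invalid value encountered in arccos
  print('plane tool x',xt.round(4),t.sum(),'centre y,z',np.round(ctr[0],4),'R',round(ctr[1],4),'tilt vs AX',np.degrees(np.arccos(n@AX)).round(2),'height over MO along AX',((c-MO)@AX).round(4),'-> lid s if hub top',((c-MO)@AX-.0425).round(4))
```

The lid has dropped in: s=-12.2 mm, hub on axis within 0.3 mm, no axial slip. Screwing clockwise.

{"name": "servo_tool", "arguments": {
  "deltas": [
    [5,0,0,0.001,0,-0.0005,0.03],
    [5,0,0,0.001,0,-0.0005,0.03],
    [5,0,0,0.001,0,0,0.03],
    [5,0,0,0.001,0,0,0.03],
    [5,0,0,0.001,0,0,0.03]
  ]
}}

```text
time_s: 9.87
position: [0.6056, 0.092, 0.1479]
tool_rot: [[0.507, -0.209, 0.836], [-0.018, 0.968, 0.252], [-0.862, -0.143, 0.487]]
contact_force: [-6.9, -1.3, 6.8]
grip_width: 0.0398
```

```bash
python3 chk.py; python3 hub.py 2>/dev/null
```

```text
t 9.87 lid s -0.0141 lat y,z 0.0013 0.0033 tilt 0.34 deg w 0.0398
F canister frame (x into,y,z) [-9.3 -1.5 -2.5] M [-0.13  0.97 -0.28] j [ 12.6   1.8 -43.   15.6  -7.3  -3.7]
align turn (tool) [-0.    0.57 -0.08] lat shift (tool) [-0.     -0.0005 -0.0035]
plane tool x -0.0222 5976 centre y,z [ 0.0001 -0.0018] R 0.021 tilt vs AX 0.41 height over MO along AX 0.0284 -> lid s if hub top -0.0141
lat of hub top centre y,z [0.0006 0.0011]
```

{"name": "servo_tool", "arguments": {
  "deltas": [
    [5,0.5,0,0.001,0,-0.0015,0.03],
    [5,0,0,0.001,0,-0.001,0.03],
    [5,0,0,0.001,0,-0.0008,0.03],
    [5,0,0,0.001,0,-0.0005,0.03],
    [5,0,0,0.001,0,-0.0005,0.03]
  ]
}}

```text
time_s: 10.33
position: [0.6067, 0.0913, 0.1461]
tool_rot: [[0.506, 0.195, 0.84], [-0.021, 0.977, -0.214], [-0.862, 0.091, 0.498]]
contact_force: [-7.1, -0.0, 9.6]
grip_width: 0.0402
```

```bash
python3 chk.py; python3 hub.py 2>/dev/null
```

```text
t 10.33 lid s -0.0163 lat y,z 0.0007 0.0033 tilt 0.00 deg w 0.0402
F canister frame (x into,y,z) [-11.9  -0.3  -1.4] M [-0.19  0.92 -0.02] j [ 12.6   2.1 -42.9  15.5  -7.5  23.3]
align turn (tool) [-0.    0.43 -0.14] lat shift (tool) [-0.     -0.0014 -0.0031]
plane tool x -0.0221 5973 centre y,z [-0.0002 -0.0017] R 0.0209 tilt vs AX 0.01 height over MO along AX 0.0263 -> lid s if hub top -0.0162
lat of hub top centre y,z [0.0008 0.0012]
```

{"name": "servo_tool", "arguments": {
  "deltas": [
    [5,0.3,0,0.001,0,-0.0008,0.03],
    [5,0,0,0.001,0,-0.0005,0.03],
    [5,0,0,0.001,0,-0.0005,0.03],
    [5,0,0,0.001,0,-0.0005,0.03],
    [5,0,0,0.001,0,-0.0005,0.03]
  ]
}}

```text
time_s: 10.8
position: [0.6061, 0.0909, 0.1454]
tool_rot: [[0.505, 0.553, 0.662], [-0.024, 0.776, -0.63], [-0.863, 0.303, 0.405]]
contact_force: [-12.8, -1.2, 12.5]
grip_width: 0.0402
```

```bash
python3 chk.py; python3 hub.py 2>/dev/null
```

```text
t 10.8 lid s -0.0166 lat y,z 0.0002 0.0024 tilt 0.00 deg w 0.0402
F canister frame (x into,y,z) [-17.2  -1.6  -4.8] M [-1.1   1.18 -0.29] j [ 12.7   2.1 -42.9  15.5  -7.7  50.1]
align turn (tool) [ 0.    0.37 -0.15] lat shift (tool) [-0.     -0.0017 -0.0017]
plane tool x -0.0222 6066 centre y,z [-0.0006 -0.0012] R 0.0213 tilt vs AX nan height over MO along AX 0.0261 -> lid s if hub top -0.0164
lat of hub top centre y,z [0.0007 0.0008]
```

s=-16.6 mm and the axial torque has jumped to 1.1 N m, so the lid is at its stop. Releasing and backing off along the axis.

{"name": "servo_tool", "arguments": {
  "deltas": [
    [0,0,0,0,0,0,0.03],
    [0,0,0,0,0,0,0.06],
    [0,0,0,0,0,0,0.065],
    [0,0,0,0,0,0,0.065],
    [0,0,0,0,0,0,0.065]
  ]
}}

```text
time_s: 11.27
position: [0.6066, 0.0908, 0.1461]
tool_rot: [[0.506, 0.56, 0.655], [-0.024, 0.769, -0.639], [-0.862, 0.308, 0.403]]
contact_force: [0.5, -1.4, -0.4]
grip_width: 0.0648
```

{"name": "servo_tool", "arguments": {
  "deltas": [
    [0,0,0,-0.004,0,0,0.065],
    [0,0,0,-0.015,0,0,0.065],
    [0,0,0,-0.02,0,0,0.065],
    [0,0,0,-0.02,0,0,0.065],
    [0,0,0,-0.01,0,0,0.065]
  ]
}}

```text
time_s: 11.68
position: [0.5691, 0.0917, 0.205]
tool_rot: [[0.502, 0.563, 0.656], [-0.026, 0.768, -0.639], [-0.865, 0.304, 0.4]]
contact_force: [0.6, 1.5, -0.4]
grip_width: 0.0651
```

{"name": "servo_tool", "arguments": {
  "deltas": [
    [0,0,0,0,0,0,0.065],
    [0,0,0,0,0,0,0.065],
    [0,0,0,0,0,0,0.065],
    [0,0,0,0,0,0,0.065],
    [0,0,0,0,0,0,0.065]
  ]
}}

```text
time_s: 12.1
position: [0.57, 0.092, 0.2074]
tool_rot: [[0.505, 0.562, 0.655], [-0.025, 0.768, -0.64], [-0.863, 0.307, 0.402]]
contact_force: [-0.1, 0.1, 0.2]
grip_width: 0.065
```

```bash
sed -i 's/<.035;q/<.05;q/' hub.py; python3 chk.py; python3 hub.py; python3 - <<'E'
from h import *
w=cam('wrist');save(w,'w4')
E
```

```text
t 12.1 lid s 0.0552 lat y,z -0.0003 0.0021 tilt 0.00 deg w 0.0650
F canister frame (x into,y,z) [-0.2  0.1 -0. ] M [0.01 0.45 0.01] j [ 14.   -5.8 -41.3  25.3  -8.4  52. ]
align turn (tool) [ 0.    0.45 -0.09] lat shift (tool) [-0.     -0.0011 -0.0018]
plane tool x 0.0493 2832 centre y,z [-0.0008 -0.0018] R 0.0208 tilt vs AX nan height over MO along AX 0.0262 -> lid s if hub top -0.0163
lat of hub top centre y,z [0.0001 0.0002]hub.py:12: RuntimeWarning: invalid value encountered in arccos
  print('plane tool x',xt.round(4),t.sum(),'centre y,z',np.round(ctr[0],4),'R',round(ctr[1],4),'tilt vs AX',np.degrees(np.arccos(n@AX)).round(2),'height over MO along AX',((c-MO)@AX).round(4),'-> lid s if hub top',((c-MO)@AX-.0425).round(4))
```

View pics/w4.png

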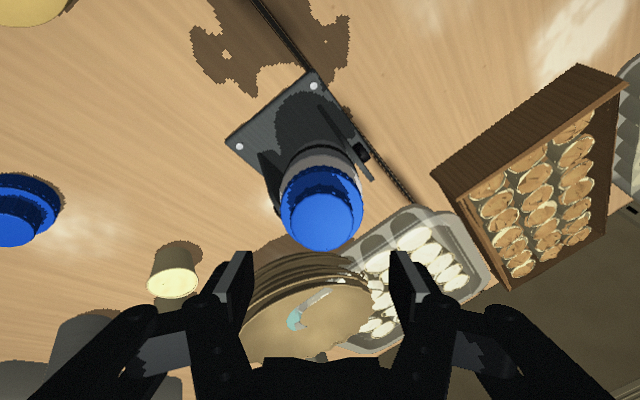

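The picture shows the lid seated at (322,213) and the gripper clear of it. The camera puts its edge 16.3 mm below the rim, on axis within 0.3 mm and square. Handing in.

```bash
python3 -c "
from cell import bot
print(bot.job_done())"
```

```text
the job is handed in; nothing more can be done
None
```

The canister is closed: the lid is screwed home and released, and I handed the job in at about 12 s of the 54 s allowed. `job_done()` gave no verdict.

- **What I did:** I took the farthest of the three blue lids by its hub and set it on the neck; contact came 7.4 mm below the rim. I turned it about 41° counter-clockwise until it dropped to 12.2 mm below the rim. I then screwed it about 80° clockwise to the stop, where the axial torque rose to 1.1 N m.
- **Last checks:** after release the wrist camera put the lid's edge 16.3 mm below the rim. The hub was within 0.3 mm of the axis. The gripper stood about 7 cm clear, with no contact force.
- **What disagreed:** the camera read 16.3 mm and the arm's pose 16.6 mm, either side of the nominal 16.5 mm. The printed tilt check gave "nan", a rounding overflow (cosine just above 1) that I read as about 0°. The tool drifted up to 3.3 mm sideways while I was pressing, with the hub reading no more than about 1.5 mm off the axis.
- **Not re-measured:** I did not measure the bystanders again at the end. No move came near them, and the only contact forces were at the canister.

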